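# Clean the bag sealer's bar under the magnifier

## Robot

A 7-joint arm with a two-finger parallel gripper is mounted at the origin on a cart in front of the work surface, level with it; the furniture and walls round the work are solid. World frame = base frame: x ahead of the robot, y to its left, z up, the work surface at z = 0. Lengths are in mm, angles in rad, forces in N, time in s.
With the tool pointing down it reaches from about 425 to 925 mm from the base axis. Payload 6.8 kg.
Tool frame: the origin (TCP) lies midway between the tips of the shut fingers; the grasp point (between the pads) lies 19 mm behind it; z points along the fingers, y is the line along which they close (so a half turn about z gives the same grasp; the last joint's range is limited). The gripper opens to 85 mm and grips with 20 to 120 N. Pads are 22 mm wide; open, the fingers measure 114 mm over their backs; the gripper's body (76 mm by 85 mm) begins 54 mm behind the grasp point. The pads swing forward as they close: fully open they stand 13 mm farther back than shut.
Start: joints at [1.02, 0.477, 0.022, 1.555, -0.011, 1.109, -0.083], TCP at [289.229, -609.913, 205.408] pointing down, gripper open.
Joint ranges: [-2.96, 2.96], [-0.34, 2.1], [-1.41, 1.46], [0.24, 2.44], [-1.37, 4.51], [0.17, 1.92], [-2.96, 2.96]. Speed limits (rad/s): [2.39, 2.39, 3.14, 3.14, 3.14, 3.14, 3.14].

## Interface

Orientations are given as [roll, pitch, yaw] about the fixed x, y, z axes, in that order (R = Rz(yaw) Ry(pitch) Rx(roll)).
In Python, from rig import robot, kinematics, vision, workorder, current_clock, current_q, current_joint_velocities, current_joint_efforts, current_ee_pos, current_tcp_rot, current_ft_force, current_moment, current_finger_gap, current_grip_force gives the robot as it stands. Calls block until the motion is done:
- robot.move_pose(position, orientation): joint-space move of the TCP to a pose.
- robot.movel(position, rotation=None, max_speed=150, f_stop=None): straight line of the TCP; rotation=None keeps the orientation; max_speed is the mean speed in mm/s. With f_stop (N) it stops when the force on the tool has changed by that much, and returns True; else False.
- robot.move_joints(angles): joint-space move.
- robot.let_go() and robot.grasp(): open the fingers fully, or close them until they stop; the grip force is fixed at half the most.
- robot.wait(seconds).
- kinematics.solve_ik(position, orientation): joint angles nearest the present ones, or None.
- vision.capture(name): name is "scene" or "side" or "wrist"; returns a dict with "color" (384x512x3 uint8, red, green, blue), "fx", "fy", "cx", "cy" (pixels), "R" (3x3) and "t" (3): a world point X has camera coordinates R X + t; the wrist camera has in their place "mount" (4x4, takes a point from camera to tool coordinates, whose origin is the TCP and whose axes are the flange's). Camera axes: x right, y down, z forward; pixel columns grow to the right and rows downward; lengths in mm; the calibration is good to about 2 mm. A picture is of the moment at which its call begins: read the wrist's pose just before it. There is no depth.
A pose or a line that the arm cannot do raises robot.IKError and nothing moves.
- workorder.finish_job(): hands the job in; it is judged then, once.
Readings, each from a call of its own:
- current_clock(): time.
- current_q(): joint angles.
- current_joint_velocities(): joint speeds.
- current_joint_efforts(): joint torques, N m.
- current_ee_pos(): TCP position.
- current_tcp_rot(): TCP orientation.
- current_ft_force(): force on the tool from outside, world axes, zero at the start.
- current_moment(): the same for the moment, N m.
- current_finger_gap(): finger opening in mm.
- current_grip_force(): force on a finger pad.
Only numpy, scipy, OpenCV 4.12 (cv2) and the standard library are available. Lean on these libraries where they do the work, as an engineer would, in place of code of your own. Each camera call takes 0.05 s, during which the arm holds its last target. There are 200 camera calls.

## Task

Swing the stiff-jointed bench magnifier, which has an upright black grip on its rim, until its lens is centred over the middle of the bag sealer's grey sealing bar, and let go so that it stays there. Then take the cleaning block with the raked handle from its steel dish and, working under the lens, rub the whole sealing bar from its left end to its right end with the sole flat and steadily pressed down, firmly but not hard. Finally stand the block gently back in its dish, leaving the magnifier over the bar and the other things where they are.

Things in the scene. Friction and masses are not known exactly. Their poses are not given: they have to be found in the camera images.
- lens_mid (a point): bench magnifier (grey foot 148 mm across and post, fixed at the back; two white links 220 and 240 mm long, 245 to 305 mm over the table, on stiff vertical-axis joints that stay where left): middle of its round lens, at the underside of the white ring (130 mm across, 269 to 291 mm over the table). x points from the elbow joint (240 mm behind) through the lens to the grip, z up
- lens_grip (a point): middle of the top of the magnifier's upright round black grip, 20 mm thick and 50 mm tall (287 to 337 mm over the table), standing on a small tab on the lens ring's rim, 73 mm beyond lens_mid along x of lens_mid. Dragging it takes about 2 to 5 N
- sealer: bench bag sealer, fixed to the table: white casing x -47 to 103 mm, 230 mm wide (y), 60 mm high to its steel deck; the upper jaw stands open behind the bar (x from 55 mm on, up to 195 mm high). Origin: on the table under the middle of the sealing bar; y along the bar, its +y end is the left end seen from the robot; x away from the robot
- bar_mid (a point): middle of the top of the straight sealing bar, a grey strip 18 mm wide (x) and 170 mm long (y), standing 10 mm proud of the deck, 70 mm over the table; it sinks with the bar. Axes as the sealer's
- seal_bar (a joint): how far the spring-mounted sealing bar is pressed down (m): 0 at rest, stop at 0.006; the spring gives 1.8 N for each mm
- dish: shallow steel dish, fixed to the table, 120 mm (x) by 100 mm (y), wall 3 mm thick and 9 mm high, floor 3 mm thick; origin: middle of its underside
- block: loose white cleaning block, 140 g: base 60 (x) by 36 (y) by 16 mm high, flat felt sole; origin: middle of the sole, z up. A straight white handle, section 16 mm (y) by 22 mm, rises from x = +14 mm, z = 14 mm and leans 40 degrees from vertical towards the block's -x (towards the robot); 98 mm long, it ends 96 mm above the sole
- block_grip (a point): point on the axis of the block's handle to grip, 64 mm up the handle from the base (at x = -27, y = 0, z = 63 mm in the block's frame); block axes. Grip across y (16 mm)
- cup_2: small sauce cup, 67 mm across, 46 mm high, bystander between dish and magnifier foot; origin: middle of its underside
- cup_3: small sauce cup, 67 mm across, 46 mm high, bystander left of the sealer; origin: middle of its underside
- marker_blue: marker pen, 133 mm long, 19 mm thick, bystander lying in front between dish and sealer; origin: middle of its underside
- lid_2: tub lid, 134 mm across, 20 mm high, bystander in front of the sealer; origin: middle of its underside
- cup_1: small sauce cup, 67 mm across, 46 mm high, bystander in front of the sealer; origin: middle of its underside

How it is judged (in metres and radians):
On the way, in this order (a step that is already met when the one before it is completed fails the run):
1. the lens is over the middle of the sealing bar (within 25 mm) and the robot has let go (horizontal distance between lens_mid and bar_mid below 0.025 m and contact force between each of the arm, the fingers and anything else below 0.1 N), for 0.3 s.
2. the block's sole is flat on the sealing bar at its left end, pressed with 2 to 25 N (contact force between block and sealer above 2 N and angle between block's own z axis and vertical below 0.15 rad and x of block in the frame of bar_mid between -0.02 and 0.02 m and y of block in the frame of bar_mid between 0.055 and 0.1 m and horizontal distance between lens_mid and bar_mid below 0.03 m), for 0.1 s.
3. the block's sole is flat on the sealing bar left of its middle, pressed with 2 to 25 N (contact force between block and sealer above 2 N and angle between block's own z axis and vertical below 0.15 rad and x of block in the frame of bar_mid between -0.02 and 0.02 m and y of block in the frame of bar_mid between 0.02 and 0.05 m and horizontal distance between lens_mid and bar_mid below 0.03 m), for 0.1 s.
4. the block's sole is flat on the sealing bar at its middle, pressed with 2 to 25 N (contact force between block and sealer above 2 N and angle between block's own z axis and vertical below 0.15 rad and x of block in the frame of bar_mid between -0.02 and 0.02 m and y of block in the frame of bar_mid between -0.015 and 0.015 m and horizontal distance between lens_mid and bar_mid below 0.03 m), for 0.1 s.
5. the block's sole is flat on the sealing bar right of its middle, pressed with 2 to 25 N (contact force between block and sealer above 2 N and angle between block's own z axis and vertical below 0.15 rad and x of block in the frame of bar_mid between -0.02 and 0.02 m and y of block in the frame of bar_mid between -0.05 and -0.02 m and horizontal distance between lens_mid and bar_mid below 0.03 m), for 0.1 s.
6. the block's sole is flat on the sealing bar at its right end, pressed with 2 to 25 N (contact force between block and sealer above 2 N and angle between block's own z axis and vertical below 0.15 rad and x of block in the frame of bar_mid between -0.02 and 0.02 m and y of block in the frame of bar_mid between -0.1 and -0.055 m and horizontal distance between lens_mid and bar_mid below 0.03 m), for 0.1 s.
At the end, for the whole second after the job is handed in: The lens middle is within 25 mm (level) of the middle of the sealing bar, and the block stands at rest, upright, with its sole flat on the dish's floor inside the rim, released (horizontal distance between lens_mid and bar_mid below 0.025 m and x of block in the frame of dish between -0.045 and 0.045 m and y of block in the frame of dish between -0.045 and 0.045 m and z of block in the frame of dish below 0.006 m and angle between block's own z axis and vertical below 0.06 rad and linear speed of block below 0.02 m/s); the robot touches nothing.
It fails at once if the sealing bar is pressed with more than 25 N (contact force between anything else and sealer above 25 N).
It fails at once if the block is slammed into its dish (over 35 N) (contact force between block and dish above 35 N).
It fails at once if a bystander is moved more than 30 mm (distance of any of cup_1, cup_2, cup_3, marker_blue, lid_2 from where it was at the start of the episode above 0.03 m).
It also fails if it takes over 72 s, if anything falls off the work surface, if the arm or the gripper's body presses on something with over 40 N, if the wrist force passes 120 N, or if a joint passes its speed limit or range.

## Working session

There is one attempt and no reset: what is moved stays moved. The work goes in short steps, each a Python script; the robot and the scene stay as the last script left them, time stands still between calls to the robot, and variables do not carry over. Pictures are saved under pics/ and viewed, at most 11 in all, crops included, and the job is handed in when it is done.

```bash
ls; mkdir -p pics; python3 - <<'E'
from rig import *
import cv2,pickle,numpy as np
d={}
for n in("scene","side","wrist"):
    d[n]=vision.capture(n)
    if n!="wrist": print(n,{k:np.round(v,3).tolist() for k,v in d[n].items() if k!="color"})
pickle.dump(d,open("cap.pkl","wb"))
for n in("scene","side"):
    cv2.imwrite(f"pics/{n}.png",cv2.resize(d[n]["color"][:,:,::-1],(800,600),interpolation=cv2.INTER_CUBIC))
print(current_clock(),current_ee_pos(),current_tcp_rot())
E
```

```text
pics
scene {'fx': 487.52, 'fy': 487.52, 'cx': 251.785, 'cy': 196.12, 'R': [[-0.839, -0.544, -0.013], [-0.2, 0.332, -0.922], [0.506, -0.771, -0.387]], 't': [630.62, 223.604, 1249.657]}
side {'fx': 375.156, 'fy': 375.156, 'cx': 254.023, 'cy': 196.23, 'R': [[0.852, -0.524, 0.006], [-0.306, -0.507, -0.806], [0.425, 0.684, -0.592]], 't': [-330.349, 502.914, 535.503]}
0.15 [ 289.01360839 -609.47384728  204.67145572] [-3.14021779e+00  1.01410425e-04  4.42828593e-01]
```

View pics/scene.png

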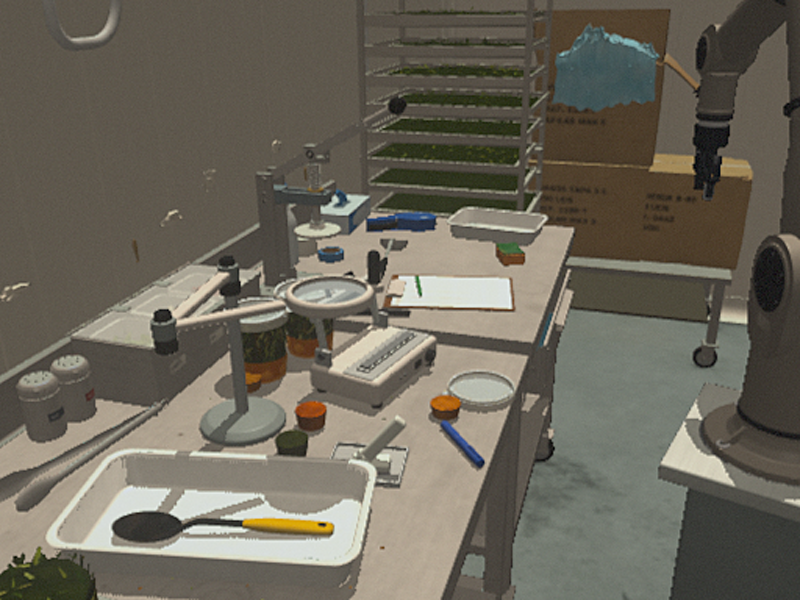

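View pics/side.png

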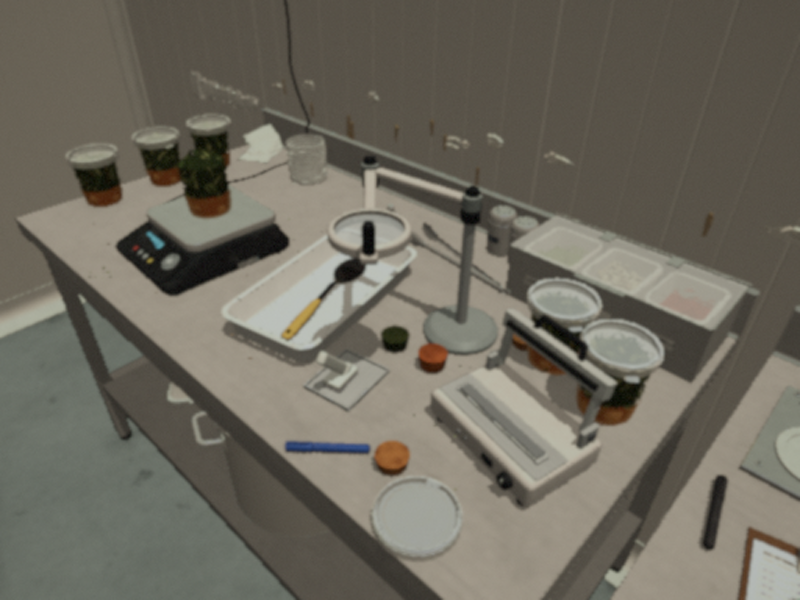

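The scene and side views both show the magnifier, with its lens at side (370,235) and scene (330,295). The sealer is at side (515,425), the block and dish at side (345,375), and the bystanders around them. I'll take close crops to get exact pixels.

```bash
python3 - <<'E'
import pickle,cv2,numpy as np
d=pickle.load(open("cap.pkl","rb"))
def crop(n,x,y,w,h,s,o):
    c=cv2.resize(d[n]["color"][y:y+h,x:x+w,::-1],None,fx=s,fy=s,interpolation=cv2.INTER_CUBIC)
    c=cv2.convertScaleAbs(c,alpha=1.3,beta=15)
    for i in range(0,w,10): cv2.line(c,(i*s,0),(i*s,12 if (x+i)%50 else 30),(0,255,255),1)
    for i in range(0,h,10): cv2.line(c,(0,i*s),(12 if (y+i)%50 else 30,i*s),(0,255,255),1)
    cv2.imwrite(f"pics/{o}.png",c)
crop("side",190,190,200,150,4,"s1")
crop("scene",90,160,200,150,4,"c1")
crop("side",190,90,160,120,5,"s2")
E
```

```text
(no output)
```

View pics/s1.png

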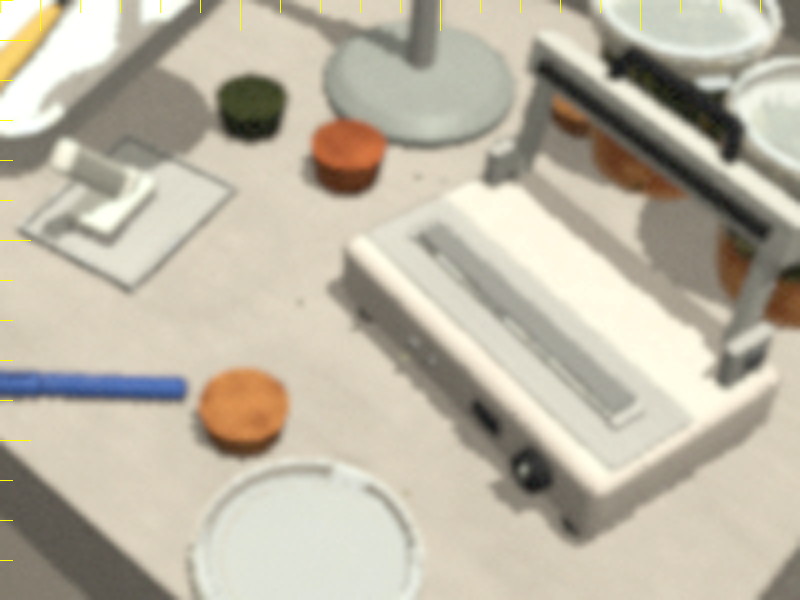

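View pics/c1.png

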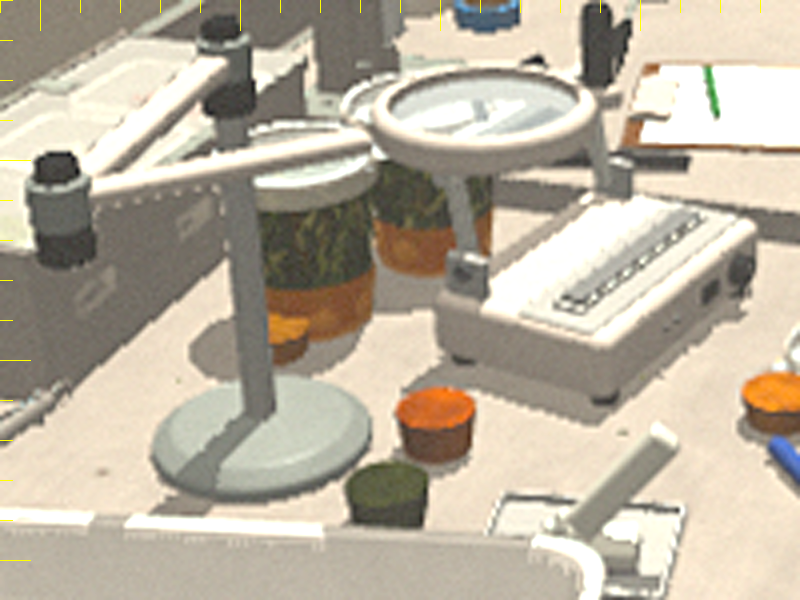

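View pics/s2.png

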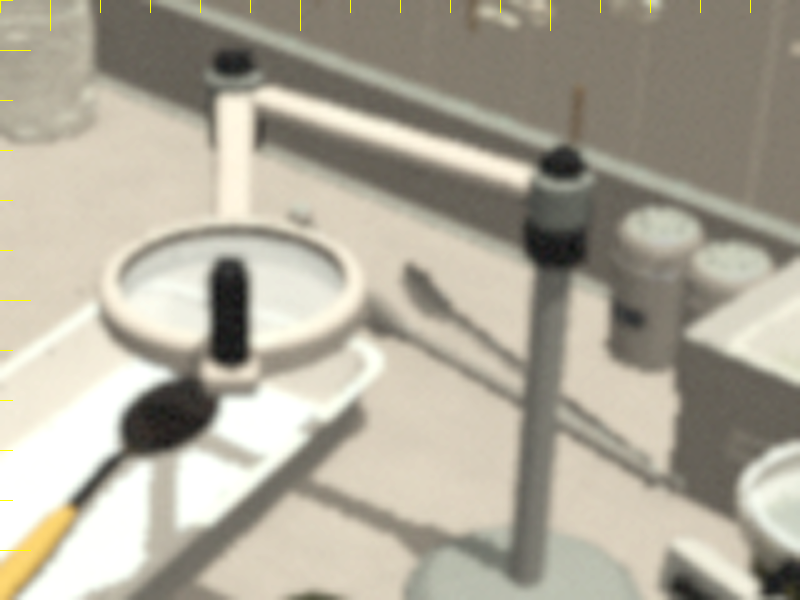

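The crops show the grip (side s2 (230,262) to (230,360), scene c1 (598,6)), the elbow (s2 (235,85), c1 (62,185)) and the post head (s2 (560,190), c1 (228,65)). The bar runs from s1 (429,228) to (626,408), and the dish corners are at (18,230), (125,137), (235,188) and (130,292).

```bash
cat > h.py <<'E'
import pickle,numpy as np
d=pickle.load(open("cap.pkl","rb"))
def ray(c,p):
    R=np.array(c["R"]);t=np.array(c["t"]).ravel()
    v=R.T@np.array([(p[0]-c["cx"])/c["fx"],(p[1]-c["cy"])/c["fy"],1]);return -R.T@t,v/np.linalg.norm(v)
def onz(c,p,z):
    o,v=ray(c,p);return o+v*(z-o[2])/v[2]
def tri(rs):
    A=sum(np.eye(3)-np.outer(v,v) for o,v in rs);b=sum((np.eye(3)-np.outer(v,v))@o for o,v in rs)
    x=np.linalg.solve(A,b);return x,[np.linalg.norm(np.cross(x-o,v)) for o,v in rs]
s1=lambda x,y:(190+x/4-.4,190+y/4-.4)
c1=lambda x,y:(90+x/4-.4,160+y/4-.4)
s2=lambda x,y:(190+x/5-.4,90+y/5-.4)
S,C=d["side"],d["scene"]
E
python3 - <<'E'
from h import *
np.set_printoptions(precision=1,suppress=True)
T=lambda n,a,b:print(n,*tri([ray(S,a),ray(C,b)]))
T("griptop",s2(230,262),c1(598,6))
T("lens",s2(234,293),c1(485,118))
T("elbow",s2(235,90),c1(62,190))
T("elbowtop",s2(235,55),c1(55,157))
T("posthead",s2(562,190),c1(228,65))
T("posttop",s2(563,152),c1(222,20))
T("handle end",s1(67,157),c1(662,440))
T("handle base",s1(135,185),c1(572,522))
print("foot rim", onz(S,s1(420,82),15), onz(C,c1(262,434),15))
for p in [(440,220),(640,400),(418,236),(612,412),(527,317)]: print("bar",onz(S,s1(*p),70))
for p in [(575,296),(696,210),(561,306),(705,218)]: print("barC",onz(C,c1(*p),70))
for p in [(350,245),(590,500),(775,378)]: print("deck",onz(S,s1(*p),60))
for p in [(18,230),(125,137),(235,188),(130,292)]: print("dish",onz(S,s1(*p),9))
for n,p,z in [("c3",(245,385),46),("c2",(350,137),46),("c1",(252,95),46),("mkr",(90,386),19),("lid",(307,545),20)]: print(n,onz(S,s1(*p),z))
for n,p in [("handend",(67,157))]: print(n,onz(S,s1(*p),90))
for p in [(155,185),(105,240),(78,220)]: print("basecorner",onz(S,s1(*p),19))
E
```

```text
griptop [554.2 351.1 337.3] [np.float64(0.8948335819910498), np.float64(0.8948335819910622)]
lens [590.8 414.7 281.6] [np.float64(0.6868430460201884), np.float64(0.6868430460203971)]
elbow [708.9 620.9 286. ] [np.float64(1.3161771485842881), np.float64(1.3161771485844584)]
elbowtop [709.7 622.2 305.9] [np.float64(0.43336835038551313), np.float64(0.4333683503853339)]
posthead [790.9 419.3 280.5] [np.float64(4.081235781125787), np.float64(4.081235781125946)]
posttop [790.4 418.6 306.5] [np.float64(0.1986132280610514), np.float64(0.1986132280610272)]
handle end [486.  392.8  89. ] [np.float64(0.11150295063827351), np.float64(0.11150295063825935)]
handle base [541.2 411.6  23.4] [np.float64(0.709482648078372), np.float64(0.7094826480784484)]
foot rim [785.5 410.6  15. ] [785.7 425.7  15. ]
bar [668.1 238.   70. ]
bar [675.8  66.6  70. ]
bar [647.8 233.7  70. ]
bar [656.9  68.4  70. ]
bar [662.1 146.5  70. ]
barC [659.1 236.3  70. ]
barC [662.4  68.5  70. ]
barC [658.8 253.9  70. ]
barC [648.9  77.5  70. ]
deck [613.4 257.2  60. ]
deck [614.3  36.4  60. ]
deck [759.7  43.8  60. ]
dish [459.9 427.6   9. ]
dish [566.9 476.1   9. ]
dish [607.4 387.3   9. ]
dish [498.2 337.4   9. ]
c3 [505.8 206.1  46. ]
c2 [681.8 355.9  46. ]
c1 [647.8 430.7  46. ]
mkr [438.1 273.2  19. ]
lid [488.8 113.5  20. ]
handend [485.5 391.7  90. ]
basecorner [556.  409.3  19. ]
basecorner [501.8 379.   19. ]
basecorner [494.9 405.5  19. ]
```

```bash
cat >> h.py <<'E'
P=np.array([790.5,418.7]);E0=np.array([709.5,621.5]);L0=np.array([590.8,414.7]);B=np.array([661.5,150.5])
an=lambda v:np.arctan2(v[1],v[0])
def lens_ik(L):  # left-turn branch -> (th1, heading)
    v=L-P;D=np.linalg.norm(v);a=(220**2-240**2+D*D)/(2*D);h=np.sqrt(220**2-a*a);u=v/D
    E=P+a*u+h*np.array([u[1],-u[0]]);return an(E-P)%(2*np.pi),an(L-E)%(2*np.pi)
def grip(t,f): return P+220*np.array([np.cos(t),np.sin(t)])+313*np.array([np.cos(f),np.sin(f)])
E
python3 - <<'E'
from h import *
from rig import *
a=lens_ik(L0);b=lens_ik(B)
print(np.degrees(a),np.degrees(b),grip(*a),grip(*b))
for off in(-np.pi,0,-2*np.pi):
    for k in np.linspace(0,1,5):
        t,f=np.array(a)*(1-k)+np.array(b)*k
        g=grip(t,f); q=kinematics.solve_ik([*g,305],[np.pi,0,f+off]); print(off,np.round(g),None if q is None else np.round(q,2))
bl=None
for name,p,y in[("pick",[510,396,66],.43),("barL",[634,220,135],.04),("barR",[634,82,135],.04)]:
  for th in(.7,.85,1.0):
    dirn=np.array([np.sin(th)*np.cos(y),np.sin(th)*np.sin(y),-np.cos(th)])
    for r in (0,np.pi):
      from scipy.spatial.transform import Rotation as Ro
      z=dirn; yy=np.array([-np.sin(y),np.cos(y),0])*(1 if r==0 else -1); R=np.column_stack([np.cross(yy,z),yy,z])
      q=kinematics.solve_ik(np.array(p)+19*z,Ro.from_matrix(R).as_euler("xyz")); print(name,th,r,None if q is None else np.round(q,2))
print(current_clock())
E
```

```text
[111.59034849 240.34479515] [191.62351136 291.12281426] [554.68110372 351.26164148] [687.80688347  82.40486154]
-3.141592653589793 [555. 351.] [-0.01  0.56 -1.01  1.43  0.47  1.41 -1.53]
-3.141592653589793 [553. 284.] [ 0.13  0.49 -1.01  1.52  0.42  1.37 -1.21]
-3.141592653589793 [574. 211.] [ 0.14  0.4  -0.81  1.55  0.3   1.32 -0.78]
-3.141592653589793 [619. 141.] [ 0.17  0.42 -0.68  1.5   0.27  1.32 -0.39]
-3.141592653589793 [688.  82.] [ 0.22  0.52 -0.67  1.35  0.32  1.38 -0.08]
0 [555. 351.] [ 0.07  0.63 -1.18  1.42  0.58  1.47  1.53]
0 [553. 284.] [ 0.21  0.56 -1.18  1.51  0.52  1.42  1.85]
0 [574. 211.] [ 0.35  0.54 -1.18  1.54  0.51  1.4   2.2 ]
0 [619. 141.] [ 0.44  0.59 -1.18  1.48  0.55  1.44  2.54]
0 [688.  82.] [-0.9   0.75  1.27  1.43 -0.71  1.47 -2.42]
-6.283185307179586 [555. 351.] [ 0.07  0.63 -1.18  1.42  0.58  1.47  1.53]
-6.283185307179586 [553. 284.] [ 0.21  0.56 -1.18  1.51  0.52  1.42  1.85]
-6.283185307179586 [574. 211.] [ 0.35  0.54 -1.18  1.54  0.51  1.4   2.2 ]
-6.283185307179586 [619. 141.] [ 0.44  0.59 -1.18  1.48  0.55  1.44  2.54]
-6.283185307179586 [688
[... 496 characters left out ...]
3.141592653589793 [-0.93  0.42  0.4   2.19  1.82  0.2   2.38]
barL 0.85 0 [ 0.16  0.64 -0.99  2.21  1.99  0.94 -0.62]
barL 0.85 3.141592653589793 [-0.66  0.43  0.02  2.26  2.14  0.52  2.08]
barL 1.0 0 [ 0.13  0.72 -0.99  2.28  2.2   1.15 -0.79]
barL 1.0 3.141592653589793 [-0.19  0.56 -0.59  2.3   2.22  0.95  2.13]
barR 0.7 0 [-0.28  0.34 -0.04  2.27  2.22  0.24 -0.88]
barR 0.7 3.141592653589793 [-0.33  0.34  0.01  2.27  2.28  0.23  2.21]
barR 0.85 0 [ 0.62  0.7  -1.18  2.3   2.15  0.87 -0.48]
barR 0.85 3.141592653589793 [ 0.16  0.44 -0.58  2.33  2.35  0.59  2.23]
barR 1.0 0 [ 0.61  0.81 -1.19  2.38  2.4   1.09 -0.62]
barR 1.0 3.141592653589793 [ 0.47  0.67 -0.99  2.39  2.44  0.98  2.33]
0.15
```

```bash
cat > m1.py <<'E'
from h import *
from rig import *
a=np.array(lens_ik(L0));b=np.array(lens_ik(B));pi=np.pi
g=grip(*a);rot=[pi,0,a[1]-pi]
robot.move_pose([*g,420],rot);print("above",current_clock(),current_ee_pos())
print(robot.movel([*g,306],max_speed=120,f_stop=8),current_ee_pos())
robot.grasp();print("gap",current_finger_gap(),current_grip_force(),current_ft_force(),current_clock())
for k in np.linspace(0,1,5)[1:]:
    t,f=a*(1-k)+b*k
    robot.movel([*grip(t,f),306],[pi,0,f-pi],max_speed=90);print(current_ee_pos(),current_ft_force(),current_finger_gap())
robot.let_go();p=current_ee_pos()
robot.movel([p[0],p[1],430],max_speed=150);print(current_clock())
d={n:vision.capture(n) for n in("scene","side")}
p,r=current_ee_pos(),current_tcp_rot();d["wrist"]=vision.capture("wrist");d["wp"]=(p,r)
pickle.dump(d,open("cap2.pkl","wb"))
import cv2
im=np.hstack([cv2.resize(d["side"]["color"][90:330,190:430,::-1],(400,400)),cv2.resize(d["scene"]["color"][120:320,100:300,::-1],(400,400))])
cv2.imwrite("pics/after1.png",im);cv2.imwrite("pics/w1.png",d["wrist"]["color"][:,:,::-1])
E
python3 m1.py
```

```text
above 3.7 [555.26254544 350.50603907 419.72614352]
False [554.89136314 351.76224726 306.96652838]
gap 12.10889987663108 55.15527218035686 [-0.4545358   0.38652015  2.59927571] 5.4917
[553.08306596 283.67215593 306.15978374] [ 0.89946506 -1.51782858  2.18263928] 12.281690810952323
[573.47959076 211.21644983 306.10877755] [ 1.75806583 -0.29858956  3.93669436] 12.011500999220866
[618.6024613  140.99712676 306.08102599] [ 0.69897752 -0.01956818  4.4168082 ] 11.946793071803905
[687.974271    82.37826331 306.06664687] [1.07957768 1.22874578 4.87190413] 11.91516753870228
11.2917
```

View pics/after1.png

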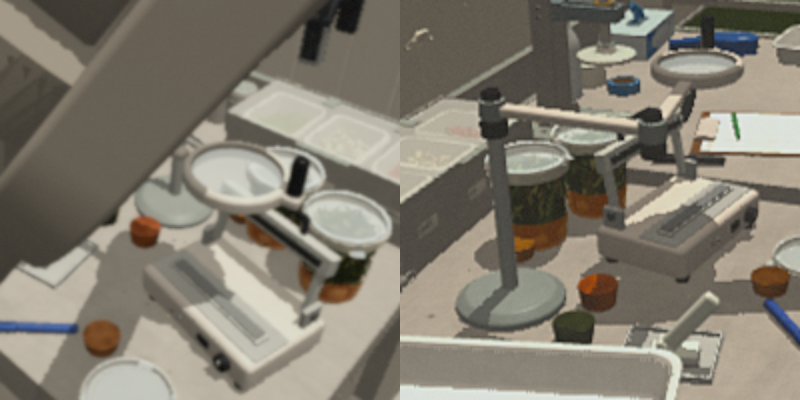

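The magnifier has been swung across: the lens is at about side (236,175) and scene (698,68) in the composite, and the grip top is at (300,160) and (708,18). I'll triangulate these, then look at the block with the wrist camera.

```bash
python3 - <<'E'
from h import *
from rig import *
import cv2
d2=pickle.load(open("cap2.pkl","rb"))
np.set_printoptions(precision=1,suppress=True)
s=lambda x,y:(190+x*.6-.2,90+y*.6-.2); c=lambda x,y:(100+(x-400)*.5-.2,120+y*.5-.2)
print("lens",tri([ray(S,s(236,175)),ray(C,c(698,68))]))
print("griptop",tri([ray(S,s(300,160)),ray(C,c(708,18))]))
# bar again from both views
for p in [(190,250),(265,325),(200,246),(272,319)]: pass
# wrist view above block, tool down
from scipy.spatial.transform import Rotation as Ro
robot.move_pose([430,250,430],[np.pi,0,.43])
p,r=current_ee_pos(),current_tcp_rot();w=vision.capture("wrist")
pickle.dump((p,r,w),open("w2.pkl","wb"))
cv2.imwrite("pics/w2.png",cv2.resize(w["color"][:,:,::-1],(800,600),interpolation=cv2.INTER_CUBIC));print(p,r,np.round(w["mount"],2),w["fx"],current_clock())
E
```

```text
lens (array([660. , 150.1, 281.8]), [np.float64(0.6268145065977546), np.float64(0.6268145065977369)])
griptop (array([685.3,  83.6, 334.4]), [np.float64(0.45253231446508313), np.float64(0.45253231446496167)])
[430.6 249.6 430. ] [-3.1  0.   0.4] [[  -0.    -0.9   -0.3   77.2]
 [   1.    -0.    -0.     0.2]
 [   0.    -0.3    0.9 -168.5]
 [   0.     0.     0.     1. ]] 330.4295471766961 12.9917
```

View pics/w2.png

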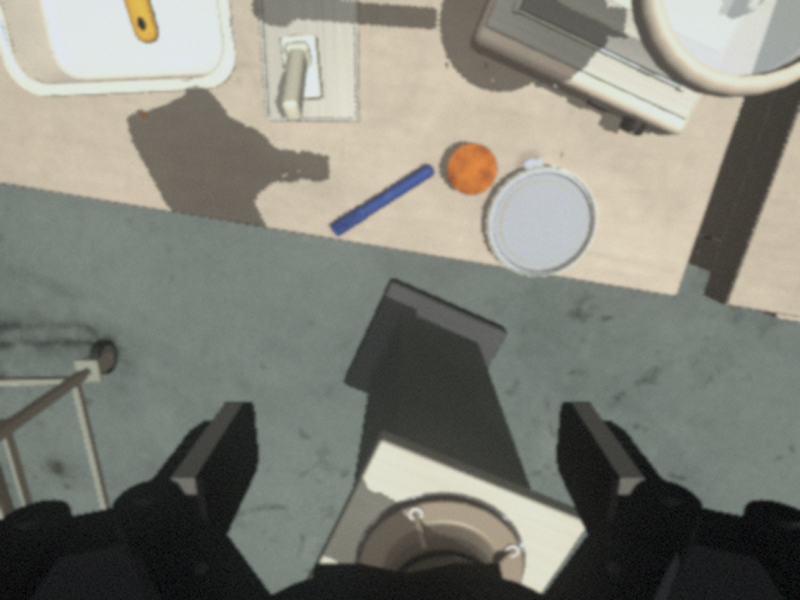

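Wrist view: the block base corners are at (317,37), (321,97) and (281,38), the handle's end is around (292,106), and the dish's near corners are at (267,121) and (357,121).

```bash
python3 - <<'E'
from h import *
from scipy.spatial.transform import Rotation as Ro
np.set_printoptions(precision=1,suppress=True)
p,r,w=pickle.load(open("w2.pkl","rb"))
M=np.array(w["mount"]);T=np.eye(4);T[:3,:3]=Ro.from_euler("xyz",r).as_matrix();T[:3,3]=p
X=T@M
def wz(x,y,z):
    v=X[:3,:3]@np.array([(x*.64-.2-w["cx"])/w["fx"],(y*.64-.2-w["cy"])/w["fy"],1]);o=X[:3,3];return o+v*(z-o[2])/v[2]
for q in[(281,38),(317,37),(321,97)]: print("base",wz(*q,19))
print("handend",wz(292,105,92), wz(297,50,99))
for q in[(267,121),(357,121),(262,0),(359,0)]: print("dish",wz(*q,9))
print("cup1",wz(472,168,46),"lid",wz(540,220,20),"mk",wz(383,200,19))
for q in[(474,35),(683,131)]: print("sealer front bottom edge",wz(*q,0))
for q in[(485,17),(696,112)]: print("sealer front top?",wz(*q,60))
E
```

```text
base [542.9 440.9  19. ]
base [558.9 408.2  19. ]
base [508.3 383.7  19. ]
handend [490.  392.4  92. ] [534.1 402.9  99. ]
dish [462.  429.3   9. ]
dish [502.3 341.4   9. ]
dish [568.  473.1   9. ]
dish [608.7 384.3   9. ]
cup1 [509.6 211.8  46. ] lid [491.5 114.5  20. ] mk [438.6 282.3  19. ]
sealer front bottom edge [630.6 264.4   0. ]
sealer front bottom edge [641.6  13.4   0. ]
sealer front top? [635.2 263.6  60. ]
sealer front top? [647.5  38.6  60. ]
```

```bash
cat >> h.py <<'E'
from scipy.spatial.transform import Rotation as Ro
TH=.9
def tool(g,yaw,th=TH):  # grasp point -> TCP position, rpy, approach dir
    z=np.array([np.sin(th)*np.cos(yaw),np.sin(th)*np.sin(yaw),-np.cos(th)]);y=np.array([-np.sin(yaw),np.cos(yaw),0])
    return np.array(g)+19*z,Ro.from_matrix(np.column_stack([np.cross(y,z),y,z])).as_euler("xyz"),z
E
cat > m2.py <<'E'
from h import *
from rig import *
np.set_printoptions(precision=2,suppress=True)
for q in[(602,345),(752,235)]: print("deckC",onz(C,c1(*q),60))
p,r,w=pickle.load(open("w2.pkl","rb"))
T=np.eye(4);T[:3,:3]=Ro.from_euler("xyz",r).as_matrix();T[:3,3]=p
X=np.linalg.inv(T@np.array(w["mount"]))
for P3 in[(613,262,60),(614,36,60),(613,262,0),(658,235,70)]:
    v=X@[*P3,1];print("proj",P3,(w["fx"]*v[0]/v[2]+w["cx"])/.64,(w["fy"]*v[1]/v[2]+w["cy"])/.64)
t,o,z=tool([504,400.6,66],.44)
t0,o0,_=tool([400,230,300],.44)
print(current_q());print(kinematics.solve_ik(t0,o0))
robot.move_pose(t0,o0);print(current_q(),current_clock())
print(kinematics.solve_ik(t-90*z,o),kinematics.solve_ik(t,o))
robot.move_pose(t-90*z,o);print(current_ee_pos()-(t-90*z),current_ft_force(),current_clock())
import cv2
w=vision.capture("wrist");s=vision.capture("side")["color"]
cv2.imwrite("pics/pre.png",np.hstack([cv2.resize(w["color"][:,:,::-1],(400,300)),cv2.resize(s[150:300,190:390,::-1],(400,300))]))
E
python3 m2.py
```

```text
deckC [613.07 270.64  60.  ]
deckC [613.51  66.73  60.  ]
proj (613, 262, 60) 475.39035781166285 41.659579323388925
proj (614, 36, 60) 678.7123719250841 145.58015945293715
proj (613, 262, 0) 468.15394814044674 52.69146994952338
proj (658, 235, 70) 525.9516570870605 3.1402685664243535
[ 0.37  0.17 -1.15  1.57  0.16  1.5  -1.93]
NoneTraceback (most recent call last):
  File "m2.py", line 13, in <module>
    robot.move_pose(t0,o0);print(current_q(),current_clock())
    ~~~~~~~~~~~~~~~^^^^^^^
rig.IKError: the arm cannot take that pose within its joint ranges
```

```bash
python3 - <<'E'
from h import *
from rig import *
np.set_printoptions(precision=2,suppress=True)
def ck(n,g,y,th=TH):
    t,o,z=tool(g,y,th);print(n,g,y,th,kinematics.solve_ik(t,o))
z=tool([0,0,0],.44)[2]
for k in(0,40,60,90): ck("pick-%d"%k,np.array([504,400.6,66])-k*z,.44)
for th in(.7,.5,.3): ck("pre up",[504,400.6,200],.44,th)
for zz in(110,150,200): ck("up",[504,400.6,zz],.44)
for g in([520,300,150],[540,222,150],[560,220,155],[640,222,150],[640,222,132],[640,150,132],[640,80,132],[640,80,150],[560,80,150],[520,250,150]): ck("c",g,.04)
E
```

```text
pick-0 [504.  400.6  66. ] 0.44 0.9 [-0.16  0.84 -0.99  2.32  2.28  1.13 -0.76]
pick-40 [475.65 387.25  90.86] 0.44 0.9 [-0.05  0.89 -1.19  2.37  2.21  1.25 -0.66]
pick-60 [461.48 380.58 103.3 ] 0.44 0.9 None
pick-90 [440.22 370.57 121.94] 0.44 0.9 None
pre up [504, 400.6, 200] 0.44 0.7 [-0.41  0.29 -0.59  2.17  1.44  0.47 -0.18]
pre up [504, 400.6, 200] 0.44 0.5 [ 0.06  0.51 -1.18  2.    1.15  0.79  0.25]
pre up [504, 400.6, 200] 0.44 0.3 [ 0.05  0.59 -1.18  1.85  0.89  0.96  0.51]
up [504, 400.6, 110] 0.44 0.9 [-0.02  0.84 -1.19  2.31  2.18  1.16 -0.6 ]
up [504, 400.6, 150] 0.44 0.9 [-0.01  0.7  -1.19  2.3   2.08  1.05 -0.59]
up [504, 400.6, 200] 0.44 0.9 [ 0.01  0.53 -1.18  2.27  1.96  0.9  -0.54]
c [520, 300, 150] 0.04 0.9 [-0.03  0.69 -1.18  2.31  1.86  1.29 -0.78]
c [540, 222, 150] 0.04 0.9 [ 0.18  0.64 -1.19  2.39  1.96  1.17 -0.76]
c [560, 220, 155] 0.04 0.9 [ 0.22  0.65 -1.2   2.36  1.97  1.14 -0.71]
c [640, 222, 150] 0.04 0.9 [ 0.26  0.72 -1.14  2.21  2.03  1.08 -0.57]
c [640, 222, 132] 0.04 0.9 [ 0.23  0.75 -1.1   2.22  2.07  1.09 -0.61]
c [640, 150, 132] 0.04 0.9 [ 0.4   0.72 -1.11  2.28  2.16  1.   -0.61]
c [640, 80, 132] 0.04 0.9 [ 0.58  0.7  -1.12  2.32  2.26  0.89 -0.59]
c [640, 80, 150] 0.04 0.9 [ 0.62  0.67 -1.16  2.32  2.21  0.86 -0.55]
c [560, 80, 150] 0.04 0.9 None
c [520, 250, 150] 0.04 0.9 [ 0.08  0.64 -1.19  2.38  1.9   1.22 -0.79]
```

```bash
cat > m2.py <<'E'
from h import *
from rig import *
import cv2
np.set_printoptions(precision=2,suppress=True)
for g,th in(([450,300,330],.4),([490,370,240],.75),([504,400.6,130],TH)):
    t,o,z=tool(g,.44,th);robot.move_pose(t,o);print(current_q(),current_ee_pos()-t,current_ft_force(),current_clock())
w=vision.capture("wrist");s=vision.capture("side")["color"]
cv2.imwrite("pics/pre.png",np.hstack([cv2.resize(w["color"][:,:,::-1],(400,300)),cv2.resize(s[150:300,190:390,::-1],(400,300))]))
E
python3 m2.py
```

```text
[-1.82 -0.2   0.94  2.07  0.43  0.85  0.91] [0.19 0.05 0.28] [ 0.07 -0.6  -0.58] 15.4417
[-1.74  0.14  0.9   2.3   1.27  0.2  -0.06] [ 0.87 -0.07  0.77] [ 0.19  0.24 -0.54] 16.3667
[-0.97  0.42 -0.01  2.36  2.36  0.62 -1.24] [0.96 0.06 1.26] [ 0.34 -0.05  0.16] 17.4583
```

View pics/pre.png

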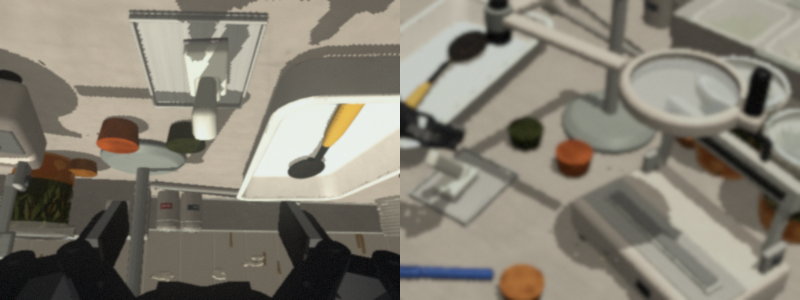

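The wrist view shows the handle (204,108) centred between the open fingers. Next: descend and grip.

```bash
cat > m3.py <<'E'
from h import *
from rig import *
np.set_printoptions(precision=2,suppress=True)
t,o,z=tool([504,400.6,66],.44)
print(robot.movel(t,o,max_speed=60,f_stop=6),current_ee_pos()-t,current_ft_force())
robot.grasp();print("gap",current_finger_gap(),current_ft_force(),current_clock())
t,o,z=tool([504,400.6,76],.44);robot.movel(t,o,max_speed=40);print(current_ft_force(),current_finger_gap())
t,o,z=tool([504,400.6,156],.44);robot.movel(t,o,max_speed=100);print(current_q(),current_ft_force(),current_clock())
for g in([520,300,156],[540,222,156],[640,222,156],[640,222,132],[640,150,132],[640,80,132],[640,80,156]):
    t,o,z=tool(g,.04);print(g,kinematics.solve_ik(t,o))
w=vision.capture("wrist")["color"];s=vision.capture("side")["color"]
import cv2
cv2.imwrite("pics/lift.png",np.hstack([cv2.resize(w[:,:,::-1],(400,300)),cv2.resize(s[150:300,190:390,::-1],(400,300))]))
E
python3 m3.py
```

```text
False [0.17 0.17 0.47] [ 0.37 -0.06 -0.32]
gap 14.810628184637132 [-0.74 -0.45  1.55] 19.4167
[-0.5   0.35 -2.81] 15.012604943408364
[-1.    0.36  0.02  2.35  2.3   0.56 -1.17] [-0.13  0.46 -2.09] 20.7667
[520, 300, 156] [-1.14  0.36  0.16  2.37  1.82  0.67 -1.07]
[540, 222, 156] [-0.67  0.32 -0.18  2.43  2.01  0.72 -1.08]
[640, 222, 156] [-0.82  0.41  0.2   2.27  2.21  0.51 -1.17]
[640, 222, 132] [-0.79  0.47  0.16  2.28  2.28  0.55 -1.25]
[640, 150, 132] [-0.63  0.44  0.14  2.35  2.52  0.56 -1.37]
[640, 80, 132] [-0.46  0.42  0.13  2.39  2.77  0.56 -1.48]
[640, 80, 156] [-0.48  0.36  0.15  2.38  2.73  0.5  -1.43]
```

View pics/lift.png

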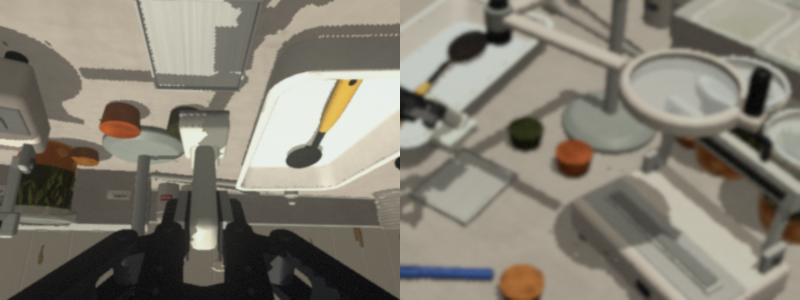

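The block is lifted upright in the fingers, with the dish empty behind it. Next: carry it to the left end of the bar and press down.

```bash
cat > m4.py <<'E'
from h import *
from rig import *
np.set_printoptions(precision=2,suppress=True)
Y=.04;bx=np.array([np.cos(Y),np.sin(Y)]);by=np.array([-np.sin(Y),np.cos(Y)])
G=lambda s,z:[*(np.array([661,150.5])-21*bx+s*by),z]
def go(g,y=Y,**k):
    t,o,z=tool(g,y);r=robot.movel(t,o,**k);print(r,current_ee_pos()-t,current_ft_force(),current_clock());return r
if __name__=="__main__":
    go([565,310,156],.2,max_speed=120)
    go(G(68,152),max_speed=100)
    robot.wait(.3);print(current_ft_force())
    print("contact",go(G(68,126),max_speed=12,f_stop=6))
    robot.wait(.3);print(current_ee_pos(),current_ft_force(),current_finger_gap())
E
python3 m4.py
```

```text
False [-0.36  0.67 -0.08] [-0.71  0.51 -0.26] 21.9583
False [-0.37  0.74 -0.08] [ 0.76  0.29 -1.47] 23.3
[ 0.09 -0.17 -2.2 ]
True [0.35 0.05 2.77] [-1.42 -0.41  4.12] 25.3583
contact True
[652.34 218.21 116.7 ] [0.49 1.13 5.08] 14.894890057132683
```

```bash
cat > m5.py <<'E'
from m4 import *
for s in(35,0,-35,-70):
    go(G(s,128.3),max_speed=30)
robot.wait(.3);print(current_ft_force(),current_ee_pos())
w=vision.capture("wrist")["color"];s=vision.capture("side")["color"]
import cv2
cv2.imwrite("pics/rub.png",np.hstack([cv2.resize(w[:,:,::-1],(400,300)),cv2.resize(s[150:300,230:430,::-1],(400,300))]))
E
python3 m5.py
```

```text
False [ 0.   -0.34 -0.06] [-0.31  1.9   5.35] 26.9
False [ 0.   -0.25 -0.04] [-0.29  1.48  5.21] 28.2167
False [-0.01 -0.27 -0.05] [-0.11  1.78  4.87] 29.5333
False [-0.05 -0.28 -0.07] [-0.03  2.1   4.95] 30.85
[0.35 1.32 4.79] [657.67  80.06 116.44]
```

View pics/rub.png

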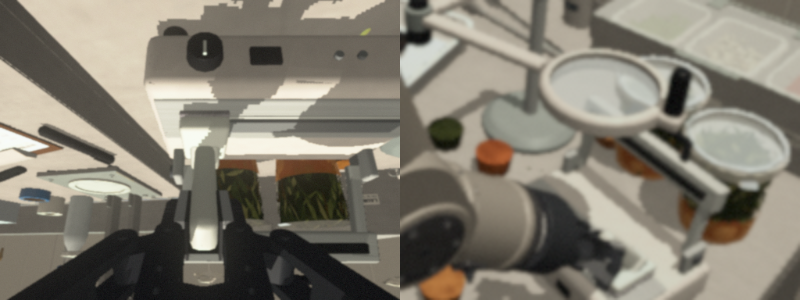

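The block sits flat on the bar's right end (wrist view, near (205,130)) and the lens has not moved. Next: take the block back to the dish.

```bash
cat > m6.py <<'E'
from m4 import *
go(G(-70,154),max_speed=60)
go(G(68,154),max_speed=150)
go([565,310,156],.2,max_speed=120)
go([504,400.6,156],.44,max_speed=120)
go([504,400.6,76],.44,max_speed=80)
robot.wait(.3)
go([504,400.6,64.5],.44,max_speed=12,f_stop=2.5)
robot.wait(.2);print(current_ee_pos(),current_ft_force())
robot.let_go();robot.wait(.3);print(current_ft_force())
go([504,400.6,150],.44,max_speed=80)
import cv2
d3={n:vision.capture(n) for n in("scene","side")}
pickle.dump(d3,open("cap3.pkl","wb"))
# changes of the bystanders/lens area against the picture after the swing
d2=pickle.load(open("cap2.pkl","rb"))
for n,(x,y,w_,h) in(("scene",(225,140,60,30)),("side",(300,170,80,50))):
    a,b=[cv2.cvtColor(k[n]["color"][y:y+h,x:x+w_],cv2.COLOR_RGB2GRAY).astype(np.float32) for k in(d2,d3)]
    print("lens shift px",n,cv2.phaseCorrelate(a,b))
def cent(im,f):
    m=f(cv2.cvtColor(im,cv2.COLOR_RGB2HSV)).astype(np.uint8);k,_,st,c=cv2.connectedComponentsWithStats(m)
    return [(np.round(c[i],1).tolist(),int(st[i,4])) for i in range(1,k) if 60<st[i,4]<900]
org=lambda h:(h[...,0]<15)&(h[...,1]>150)&(h[...,2]>70); blu=lambda h:(abs(h[...,0].astype(int)-113)<10)&(h[...,1]>130)
for f in(org,blu):
    for k in(d,d3): print(cent(k["scene"]["color"][200:310,150:340],f))
cv2.imwrite("pics/end.png",np.hstack([cv2.resize(d3["side"]["color"][140:340,190:390,::-1],(400,400)),cv2.resize(d3["scene"]["color"][140:340,140:340,::-1],(400,400))]))
E
python3 m6.py
```

```text
False [-0.38 -0.08 -0.01] [-0.2   0.77 -2.18] 31.825
False [-0.09 -1.31 -0.31] [-0.08  0.18 -1.53] 32.8917
False [ 0.51 -0.77  0.07] [-0.58  0.01 -2.21] 34.0333
False [ 0.43 -0.64 -0.04] [ 0.96 -0.07 -1.64] 35.125
False [0.25 0.19 0.58] [ 0.11 -0.13 -2.52] 36.275
True [-0.06  0.02  1.6 ] [-0.33  0.53  3.02] 37.3417
[517.38 406.95  54.25] [-0.92  0.11  5.8 ]
[ 0.98  0.74 -0.51]
False [-0.22 -0.2  -0.59] [-1.45 -0.13 -0.67] 39.7333
lens shift px scene ((0.23164871633257533, 0.419233968336), 0.76231616947386)
lens shift px side ((-0.07834420122632935, 0.1674319830461215), 0.8452051095962524)
[([43.8, 21.8], 141), ([20.9, 36.3], 202), ([48.5, 61.8], 161)]
[([44.0, 22.0], 146), ([20.6, 36.2], 198), ([48.5, 61.9], 163)]
[([146.3, 83.8], 152)]
[([146.1, 83.7], 161)]
```

View pics/end.png

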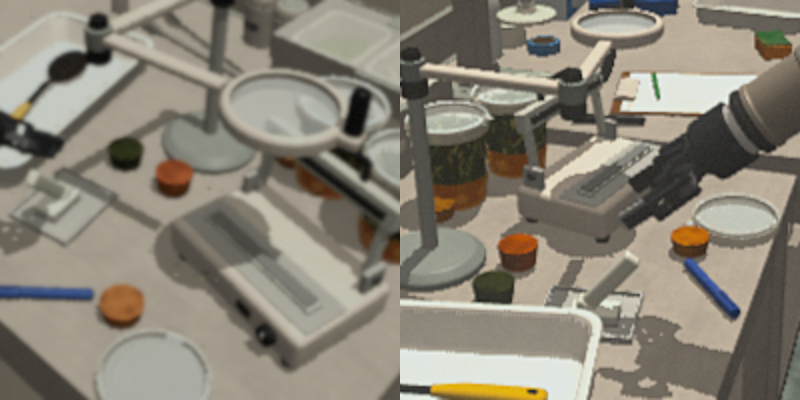

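The block stands flat inside its dish (side (60,205), scene (600,300)), the gripper is clear of it, and the lens and bystanders haven't moved. I'm handing the job in.

```bash
python3 -c "
from rig import *
print(workorder.finish_job(),current_clock())"
```

```text
the job is handed in; nothing more can be done
the job is handed in; nothing more can be done
```

The job is handed in, with no verdict shown: the lens sits about 2 mm from the bar's middle by camera, the bar was rubbed left to right at about 7 N, the block is back in its dish, and no bystander was seen to move (about 40 of the 72 s used).

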